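# Hang the lift-off door of a small wall cabinet

## Robot

A 7-joint arm with a two-finger parallel gripper is mounted at the origin on a cart in front of the work surface, level with it; the furniture and walls round the work are solid. World frame = base frame: x ahead of the robot, y to its left, z up, the work surface at z = 0. Lengths are in m, angles in rad, forces in N, time in s.
With the tool pointing down it reaches from about 0.425 to 0.95 m from the base axis. Payload 4.7 kg.
Tool frame: the origin (TCP) lies on the centre line of the jaws, within the pads' length; the fingertips stand robot.nose_length ahead of it and the grasp point (between the pads) lies 8 mm behind it (robot.nose_length is the distance from the TCP to the fingertips, in m); z points along the fingers, x is the direction in which the jaws open and shut, and the axes are right-handed (so a half turn about z gives the same grasp; the last joint's range is limited). The gripper opens to 85 mm and grips with 20 to 120 N. Pads are 22 mm wide; open, the fingers measure 114 mm over their backs; the gripper's body (76 mm by 85 mm) begins 54 mm behind the grasp point. The pads swing forward as they close: fully open they stand 13 mm farther back than shut.
Start: joints at [-1.218, 0.469, -0.049, 1.532, 0.024, 1.141, -0.082], TCP at [0.251, 0.626, 0.242] pointing down, gripper open.
Joint ranges: [-2.59, 2.59], [-0.33, 1.99], [-1.39, 1.29], [0.1, 2.45], [-1.04, 4.18], [0.21, 1.99], [-2.66, 2.66]. Speed limits (rad/s): [2.57, 2.57, 3.14, 3.14, 3.14, 3.14, 3.14].

## Interface

Orientations are given as [roll, pitch, yaw] about the fixed x, y, z axes, in that order (R = Rz(yaw) Ry(pitch) Rx(roll)).
In Python, from plant import robot gives the robot as it stands. Calls block until the motion is done:
- robot.goto(position, orientation): joint-space move of the TCP to a pose.
- robot.move_straight(position, vel=0.15, attitude=None, contact_N=None): straight line of the TCP; attitude=None keeps the orientation; vel is the mean speed in m/s. With contact_N (N) it stops when the force on the tool has changed by that much, and returns True; else False.
- robot.move_joints(angles): joint-space move.
- robot.grip(opening, strength=None): opening from 0.0 (shut) to 1.0 (fully open); strength is the grip in N (None keeps the last); returns when the fingers have stopped.
- robot.sleep(seconds).
- robot.inverse_kinematics(position, orientation): joint angles nearest the present ones, or None.
- robot.sense(): the state.
- robot.grab_frame(name): name is "side" or "top"; returns a dict with "image" (420x560x3 uint8, red, green, blue), "range_z" (420x560 float32, m along the optical axis (not along the pixel's ray), 0 where there is no reading), "fx", "fy", "cx", "cy" (pixels), "dist_coeffs" ([k1, k2, p1, p2, k3] as OpenCV has them; the pictures are not rectified), "R" (3x3) and "t" (3): a world point X has camera coordinates R X + t. Camera axes: x right, y down, z forward; pixel columns grow to the right and rows downward; lengths in m; the calibration is good to about 2 mm. A picture is of the moment at which its call begins.
A pose or a line that the arm cannot do raises robot.IKError and nothing moves.
- robot.close_job(): hands the job in, once; it reports no verdict.
The state is a dict: "t": time; "joint_pos": joint angles; "joint_velocities": joint speeds; "effort": joint torques, N m; "tcp_pos": TCP position; "tcp_rot": TCP orientation; "wrist_force": force on the tool from outside, world axes, zero at the start; "torque": the same for the moment, N m; "opening": opening from 0.0 (shut) to 1.0 (fully open).
Only numpy, scipy, OpenCV 4.12 (cv2) and the standard library are available. Lean on these libraries where they do the work, as an engineer would, in place of code of your own. Each camera call takes 0.05 s, during which the arm holds its last target.

## Task

Take the cabinet door out of the finishing rack and hang it on the little wall cabinet: with the door standing open, lower it so that both of its knuckles drop over the two hinge pins together and sit fully down. The pin strip is adjustable and is set several millimetres to one side or the other in its slots, so feel for the pins. Then let go and swing the door fully shut.

Things in the scene. Friction and masses are not known exactly. Their poses are not given: they have to be found in the camera images.
- cabinet: Small open-fronted wooden wall cabinet, 110 deep, 200 wide, 212 high, fixed. Origin: centre of its underside, on the surface. Its front looks along its -x (front plane at x -55), y to its left, z up. The dark hinge strip with two upright pins is on the left front stile (y about +75); two 2.5 mm rubber bumpers, the door's stop, are on the right one (y -73).
- pin_nominal (a point): Where the drawing puts the tip of the lower pin: at (-74, 75.5, 75) mm in the cabinet's frame, axes as the cabinet's. The upper pin is straight above, 100 mm higher. The real pin line is exactly here fore and aft, but stands up to 8 mm to either side along the cabinet's y. Pins: 12 mm thick, round-nosed, 30 mm tall, each upright on a shoulder.
- rack: Finishing rack, fixed: plywood board 110 x 128 x 14 with eight dowels, tops 56 mm above the surface, that hold two panels on edge along its x in slots at y +32 and -32. Origin: centre of the board's underside. The door stands in either slot; a plain board 70 mm high (top 84 above the surface) without knuckles stands in the other one.
- door_centre (a point): Centre of the door, a loose upright frame-and-panel door 16 thick (its x), 150 wide (y), 185 high (z), 0.28 to 0.46 kg; its foot is 92.5 below this point. Its front looks along its -x and has a 20 mm knob, 21 proud, at y -60, z 0. Its knuckles are at the +y edge. In the rack +y points away from the robot, roughly along the rack's x. Hung and shut, its axes equal the cabinet's.
- knuckle_low (a point): Centre of the lower mouth of the lower knuckle, at (-8, 90, -67.5) mm from the door's centre; axes as the door's. The knuckle is a steel barrel 27 mm thick and 26 tall with a 15 mm through bore along z. Fully down it rests on the pin's shoulder, 45 mm above the cabinet's underside; the door's foot is then 20 mm above the surface.
- knuckle_high (a point): Centre of the lower mouth of the upper knuckle, 100 mm straight above the lower one's, same barrel and bore. Fully down it is 145 mm above the cabinet's underside. The door then turns freely on the pins.

How it is judged:
By the outcome, as a careful person would: the job done as asked, in the order asked, and still so for the second after the job is handed in, with the robot touching nothing.
It also fails if it takes over 54 s, if anything falls off the work surface, if the arm or the gripper's body presses on something with over 40 N, if the wrist force passes 120 N, or if a joint passes its speed limit or range.

## Working session

There is one attempt and no reset: what is moved stays moved. The work goes in short steps, each a Python script; the robot and the scene stay as the last script left them, time stands still between calls to the robot, and variables do not carry over. Pictures are saved under pics/ and viewed, and the job is handed in when it is done.

```bash
ls; mkdir -p pics; python3 - <<'E'
from plant import robot
import cv2,numpy as np,pickle
s=robot.sense(); print(s, robot.nose_length)
for n in("side","top"):
    f=robot.grab_frame(n); pickle.dump(f,open(f'{n}0.pkl','wb'))
    cv2.imwrite(f'pics/{n}0.png',f['image'][:,:,::-1])
    print(n,f['fx'],f['fy'],f['cx'],f['cy'],f['dist_coeffs'],f['R'],f['t'],-np.array(f['R']).T@f['t'])
E
```

```text
pics
{'t': 0.0, 'joint_pos': array([-1.21788882,  0.46945588, -0.04858777,  1.53368141,  0.02409526,
        1.14099939, -0.08226873]), 'joint_velocities': array([ 7.72878249e-04,  8.07702403e-05, -7.31837894e-04, -1.80466395e-03,
       -3.08840632e-04,  4.07735102e-04, -1.14667247e-04]), 'effort': array([ 1.46807110e-04, -5.10312116e+01, -4.66312934e-02, -2.37711400e+01,
        1.05956633e-02,  7.67498743e-03, -5.09938928e-06]), 'tcp_pos': array([0.25128811, 0.62588078, 0.24125694]), 'tcp_rot': array([3.14152210e+00, 1.95732915e-03, 1.18904300e+00]), 'wrist_force': array([ 0.52474574,  0.38726631, -0.33855774]), 'torque': array([-0.00644186,  0.05863766,  0.02367299]), 'opening': 0.9986835620881793} 0.011
side 484.08989674164945 484.08989674164945 279.63714933474915 205.93008675132393 [-0.01291104  0.          0.          0.          0.        ] [[ 0.96912714 -0.24634591  0.01030955]
 [-0.18229874 -0.74406427 -0.64275619]
 [ 0.16601133  0.62103305 -0.76600143]] [-0.53666726  0.19333239  0.93263905] [ 0.40051442 -0.56755373  0.84420124]
top 383.46813574336744 383.46813574336744 275.8778852582148 208.2946068981422 [-0.09972112  0.          0.          0.          0.        ] [[-0.01075193 -0.99955138  0.02795411]
 [-0.98760442  0.00623715 -0.15683941]
 [ 0.1565947  -0.02929393 -0.98722843]] [0.01964192 0.57193046 0.86029463] [0.43033466 0.04126731 0.93845948]
```

View pics/side0.png

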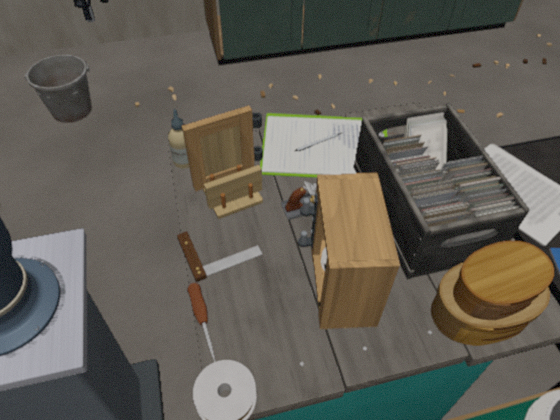

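View pics/top0.png

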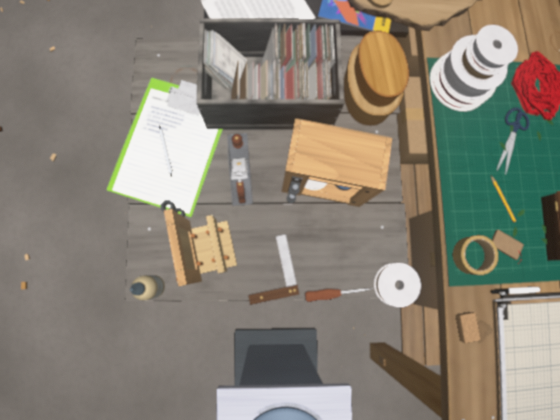

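The side view shows the door upright in the rack's left (world +y) slot at about (225,148), with its knuckles at (257,120) and (257,153). The low board is in the other slot and the cabinet is at about (350,250). The top view shows the door's upper edge from (165,205) to (190,285) with knuckles at (172,207), and the cabinet top at about (340,150). Next I'll build world-coordinate maps.

```bash
cat > h.py <<'E'
import cv2,numpy as np,pickle
def cloud(f):
    h,w=f['range_z'].shape
    K=np.array([[f['fx'],0,f['cx']],[0,f['fy'],f['cy']],[0,0,1]])
    u,v=np.meshgrid(np.arange(w),np.arange(h))
    p=cv2.undistortPoints(np.stack([u,v],-1).reshape(-1,1,2).astype(np.float64),K,np.array(f['dist_coeffs'])).reshape(h,w,2)
    z=f['range_z'].astype(float)
    c=np.dstack([p[...,0]*z,p[...,1]*z,z])
    X=(c-np.array(f['t']))@np.array(f['R'])
    X[z<=0]=np.nan
    return X
def ray(f,u,v):
    K=np.array([[f['fx'],0,f['cx']],[0,f['fy'],f['cy']],[0,0,1]])
    p=cv2.undistortPoints(np.array([[[u,v]]],float),K,np.array(f['dist_coeffs'])).ravel()
    R=np.array(f['R']);return -R.T@f['t'],R.T@np.array([p[0],p[1],1])
def onz(f,u,v,z):
    o,d=ray(f,u,v);return o+d*(z-o[2])/d[2]
def proj(f,X):
    K=np.array([[f['fx'],0,f['cx']],[0,f['fy'],f['cy']],[0,0,1]])
    return cv2.projectPoints(np.atleast_2d(X).astype(float),cv2.Rodrigues(np.array(f['R']))[0],np.array(f['t'],float),K,np.array(f['dist_coeffs']))[0].reshape(-1,2)
E
python3 - <<'E'
from h import *
F={n:pickle.load(open(f'{n}0.pkl','rb')) for n in('side','top')}
def band(f,lo,hi,reg):
    X=cloud(f);m=(X[...,2]>lo)&(X[...,2]<hi)&(X[...,0]>reg[0])&(X[...,0]<reg[1])&(X[...,1]>reg[2])&(X[...,1]<reg[3])
    n,l,st,c=cv2.connectedComponentsWithStats(m.astype(np.uint8))
    i=1+np.argmax(st[1:,4]);P=X[l==i];r=cv2.minAreaRect(P[:,:2].astype(np.float32)*1000)
    print('n',len(P),'z',np.median(P[:,2]),r,'bbox',st[i]); print(cv2.boxPoints(r)); return P
for n in F:
    X=cloud(F[n]);print(n,'table z',np.nanmedian(X[270:280,200:215,2]) if n=='side' else np.nanmedian(X[225:235,340:380,2]))
print('cab');
for n in F: band(F[n],.2,.225,(.3,.9,-.4,.1))
print('door')
for n in F: band(F[n],.17,.215,(.3,.8,.05,.5))
for n,(a,b,c,d) in dict(side=(160,100,340,270),top=(120,100,420,320)).items():
    im=F[n]['image'][b:d,a:c,::-1]; k=800//(c-a); k=min(k,600//(d-b)); cv2.imwrite(f'pics/{n}c.png',cv2.resize(im,None,fx=k,fy=k,interpolation=cv2.INTER_CUBIC));print(n,k)
E
```

```text
side table z 0.008162022476268623
top table z -0.00047462286097554765
cab
n 6499 z 0.2126598596031761 ((654.96435546875, -106.65518188476562), (203.1220703125, 110.79315185546875), 78.60086822509766) bbox [ 317  173   83   99 6499]
[[ 580.58777   -195.26413  ]
 [ 689.19543   -217.16156  ]
 [ 729.34094    -18.046234 ]
 [ 620.7333       3.8511963]]
n 5432 z 0.2116582034093213 ((655.3927612304688, -108.0384750366211), (201.46530151367188, 112.07564544677734), 78.66585540771484) bbox [ 285  119  107   72 5432]
[[ 580.65076   -195.79347  ]
 [ 690.54065   -217.81975  ]
 [ 730.13477    -20.283478 ]
 [ 620.2449       1.7427979]]
door
n 1132 z 0.1918029556295201 ((473.8062438964844, 216.70620727539062), (150.0879364013672, 21.411401748657227), 11.630011558532715) bbox [ 182  105   70   36 1132]
[[398.14478 212.06393]
 [402.46112 191.0921 ]
 [549.4677  221.34848]
 [545.15137 242.32031]]
n 861 z 0.19782988436312288 ((474.3258972167969, 215.77574157714844), (149.7850799560547, 17.383434295654297), 12.823168754577637) bbox [164 209  25  77 861]
[[399.37213 207.62883]
 [403.2303  190.67894]
 [549.27966 223.92265]
 [545.4215  240.87254]]
side 3
top 2
```

View pics/sidec.png

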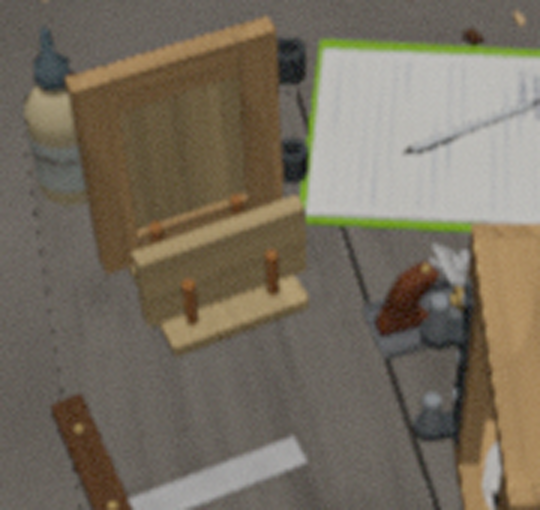

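View pics/topc.png

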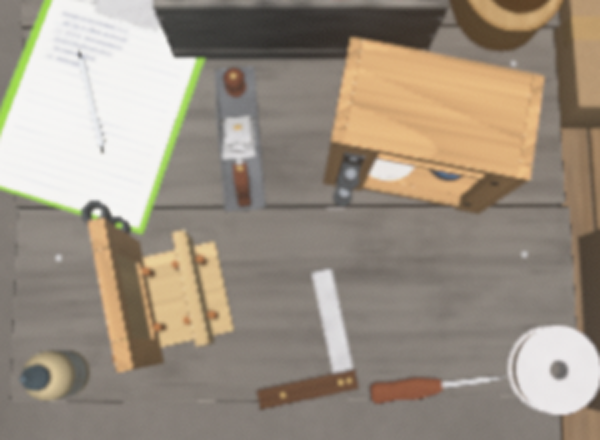

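Cabinet and door fits match the given sizes (201–203 x 111, 150 long) in both views. Next I'll measure the pins and knuckles closely, with enlarged crops.

```bash
python3 - <<'E'
from h import *
F={n:pickle.load(open(f'{n}0.pkl','rb')) for n in('side','top')}
f=F['top']
c=np.array([.6552,-.1073]);a=np.radians(-11.4);R=np.array([[np.cos(a),-np.sin(a)],[np.sin(a),np.cos(a)]])
for d in(-8,0,8):
    p=c+R@np.array([-.074,.0755+d/1000]); print(d,p,'upper',proj(f,[*p,.175]),'lower',proj(f,[*p,.075]))
X=cloud(f);m=(X[...,2]>.185)&(X[...,2]<.21)&(X[...,1]>.15)&(X[...,0]<.6)&(X[...,0]>.38)
P=X[m];print('door top z',np.percentile(P[:,2],[10,50,90]))
def crop(f,name,x0,y0,x1,y1,k):
    im=cv2.resize(f['image'][y0:y1,x0:x1,::-1],None,fx=k,fy=k,interpolation=cv2.INTER_CUBIC);cv2.imwrite(name,im)
crop(f,'pics/pins.png',275,140,345,210,8)
crop(f,'pics/door.png',155,195,245,295,6)
E
```

```text
-8 [ 0.5960018  -0.02650505] upper [[297.75362164 186.57728505]] lower [[294.08938573 195.83594748]]
0 [ 0.59758306 -0.01866288] upper [[293.90322267 185.83428496]] lower [[290.66940531 195.17665293]]
8 [ 0.59916432 -0.01082071] upper [[290.05207057 185.09168212]] lower [[287.24893044 194.51752628]]
door top z [0.19440362 0.19807811 0.19994451]
```

View pics/pins.png

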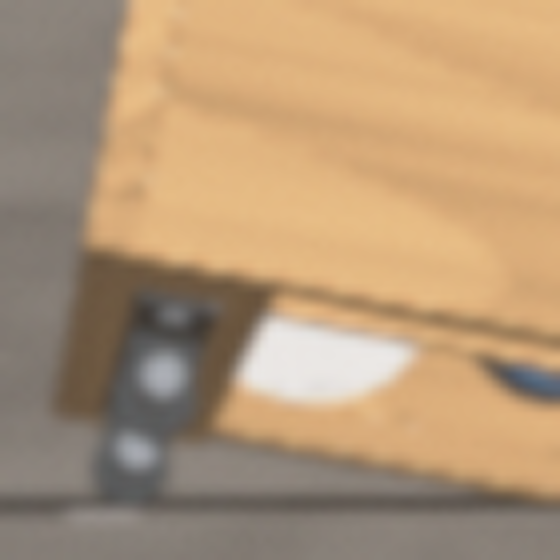

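View pics/door.png

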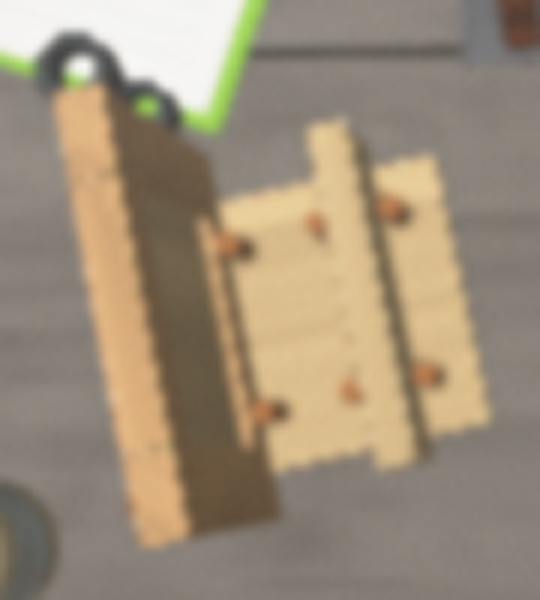

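In the crops the upper pin tip is at about (295,186) and the lower at (291,196). That is 1–2 mm from nominal towards cabinet −y. The upper knuckle ring is at (168,206) and the door's top edge is clear.

```bash
python3 - <<'E'
from h import *
from plant import robot
f=pickle.load(open('top0.pkl','rb'))
print('up',onz(f,294.9,186.2,.175),'low',onz(f,291.2,196,.075))
# door top corners crop->px
cr=[(55,93),(103,83),(190,540),(140,548)]
pts=np.array([onz(f,155+u/6,195+v/6,.199)[:2] for u,v in cr]);print('corners',pts,pts.mean(0)); 
d=(pts[0]+pts[1]-pts[2]-pts[3])/2;print('len',np.linalg.norm(d),'ang',np.degrees(np.arctan2(d[1],d[0])))
k=onz(f,155+80/6-.4,195+66/6-.4,.165);print('knuckle',k)
for ang in(11.6,12.2,12.8):
    y=np.radians(ang-90);R=np.array([[np.cos(y),-np.sin(y)],[np.sin(y),np.cos(y)]])
    print(ang,np.array([.474,.2162])+R@[-.008,.090])
for yw in(-78,102):
    for p in([.474,.216,.30],[.474,.216,.176],[.5117,-.0455,.22],[.50,-.05,.30]):
        print(yw,p,robot.inverse_kinematics(p,[np.pi,0,np.radians(yw)]))
E
```

```text
up [ 0.59681209 -0.02068595  0.175     ] low [ 0.59565228 -0.01985032  0.075     ]
corners [[0.54464678 0.23754049]
 [0.54784244 0.22189567]
 [0.40124599 0.19035419]
 [0.39877157 0.20622379]] [0.4731267  0.21400354]
len 0.1495750864983113 ang 12.12953068966059
knuckle [0.55999688 0.23914339 0.165     ]
11.6 [0.56055315 0.24213361]
12.2 [0.56027683 0.24303856]
12.8 [0.55999105 0.24394056]
-78 [0.474, 0.216, 0.3] [-1.00460371  0.17366367  0.57566034  1.84586939 -0.10316557  1.15160026
 -1.75508385]
-78 [0.474, 0.216, 0.176] [-0.97604237  0.32173864  0.57689194  1.99522965 -0.22447952  0.88640995
 -1.64096614]
-78 [0.5117, -0.0455, 0.22] [-0.65789658  0.28373652  0.81149977  1.97208556 -0.24606223  0.9855618
 -1.09028958]
-78 [0.5, -0.05, 0.3] [-0.70291296  0.15420868  0.82145374  1.89218374 -0.1236949   1.14680418
 -1.19766676]
102 [0.474, 0.216, 0.3] [-0.56076492  0.16578467  0.0598778   1.82321035 -0.01080553  1.152911
  1.282915  ]
102 [0.474, 0.216, 0.176] [-0.52421758  0.29142838  0.01886865  1.97073821 -0.00703659  0.87948722
  1.27857768]
102 [0.5117, -0.0455, 0.22] [-0.36902981  0.23655886  0.44605052  1.9587029  -0.1226856   0.97225596
  1.91572456]
102 [0.5, -0.05, 0.3] [-0.45370665  0.13430291  0.5285351   1.88177479 -0.07421958  1.14470236
  1.88185696]
```

```bash
python3 - <<'E'
from h import *
from plant import robot
y=np.radians(12.1);g=np.array([.4735,.215])+.008*np.array([np.cos(y),np.sin(y)])
o=[np.pi,0,np.radians(102.1)]
robot.goto([*g,.29],o)
robot.grip(.6)
c=robot.move_straight([*g,.177],vel=.12,contact_N=8);print(c)
s=robot.sense();print(s['t'],s['tcp_pos'],s['wrist_force'])
robot.grip(0,100)
s=robot.sense();print(s['t'],s['opening'],s['tcp_pos'],s['wrist_force'],s['torque'])
robot.move_straight([*g,.187],vel=.08);
s=robot.sense();print(s['t'],s['opening'],s['wrist_force'],s['torque'])
robot.move_straight([*g,.30],vel=.15);
s=robot.sense();print(s['t'],s['opening'],s['wrist_force'],s['torque'])
for n in("side","top"):
    f=robot.grab_frame(n); pickle.dump(f,open(f'{n}1.pkl','wb')); cv2.imwrite(f'pics/{n}1.png',f['image'][:,:,::-1])
E
```

```text
False
3.35 [0.48187276 0.21691105 0.17772177] [-0.08505555 -0.4775668  -0.4725278 ]
3.7667 0.17378529929878042 [0.48193435 0.21721923 0.17780591] [-0.16321885  0.363145    3.50835438] [ 0.1799221   0.03455139 -0.00317681]
4.0417 0.16826516624350293 [ 0.04565799 -1.33656774 -2.96212002] [-0.02122064 -0.00737327 -0.05350164]
4.9417 0.17313976717433596 [-0.20049481 -0.29119191 -2.92549842] [ 0.02738264  0.00758726 -0.03814187]
```

View pics/side1.png

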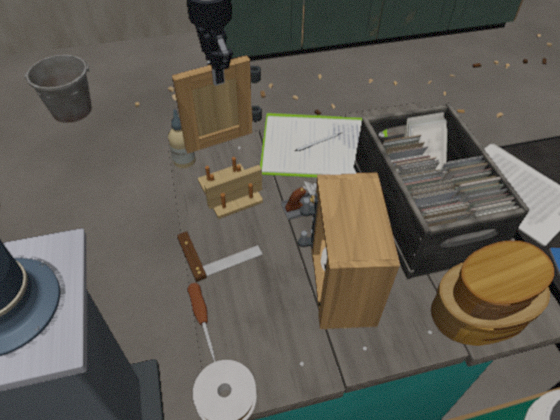

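View pics/top1.png

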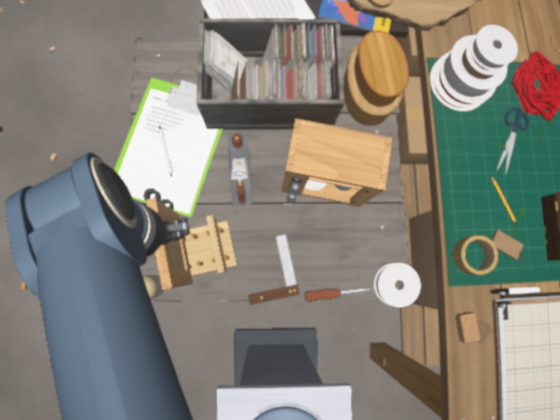

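Door held upright and clear of the rack; weight is about 0.3 kg. Now to a standoff 45 mm in front of the pins.

```bash
python3 - <<'E'
from h import *
from plant import robot
robot.move_straight([.470,-.045,.30],vel=.18)
robot.move_straight([.470,-.045,.228],vel=.12)
s=robot.sense();print(s['t'],s['opening'],s['tcp_pos'],s['tcp_rot'],s['wrist_force'],s['torque'])
for n in("side","top"):
    f=robot.grab_frame(n); pickle.dump(f,open(f'{n}2.pkl','wb')); cv2.imwrite(f'pics/{n}2.png',f['image'][:,:,::-1])
f=pickle.load(open('top2.pkl','rb'));im=f['image'][140:240,250:350,::-1];cv2.imwrite('pics/top2c.png',cv2.resize(im,None,fx=6,fy=6,interpolation=cv2.INTER_CUBIC))
E
```

```text
7.4 0.17292300375296848 [ 0.47063324 -0.04490177  0.2285831 ] [3.14034358e+00 2.97871185e-04 1.78227740e+00] [ 0.59547687  0.37584418 -1.97827316] [ 0.00225466 -0.01315813 -0.00050975]
```

View pics/side2.png

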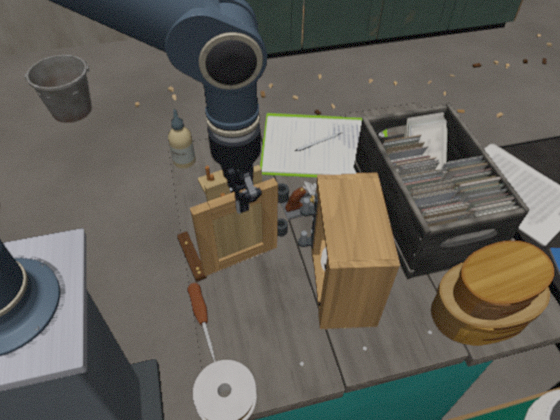

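View pics/top2c.png

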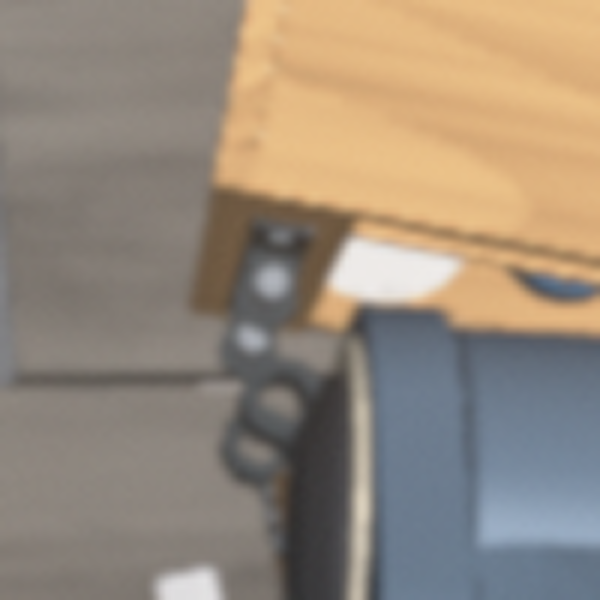

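The side view shows the door upright at the standoff, in front of the cabinet. In the top crop the upper knuckle ring is at about (296.2,206.8), the lower ring at about (292.1,214.6), and the pins at (294.9,186.2) and (291.4,196.2).

```bash
python3 - <<'E'
from h import *
f=pickle.load(open('top2.pkl','rb'))
print('kn up',onz(f,296.2,206.6,.216),'kn low',onz(f,292.1,214.6,.116))
print('pin up',onz(f,250+270/6-.4,140+281/6-.4,.175),'low',onz(f,250+253/6-.4,140+337/6-.4,.075))
g=pickle.load(open('side2.pkl','rb'))
im=g['image'][150:270,250:360,::-1];cv2.imwrite('pics/side2c.png',cv2.resize(im,None,fx=5,fy=5,interpolation=cv2.INTER_CUBIC))
E
```

```text
kn up [ 0.54796843 -0.01909935  0.216     ] kn low [ 0.54671827 -0.01820246  0.116     ]
pin up [ 0.59632809 -0.0200635   0.175     ] low [ 0.59619091 -0.02116329  0.075     ]
```

View pics/side2c.png

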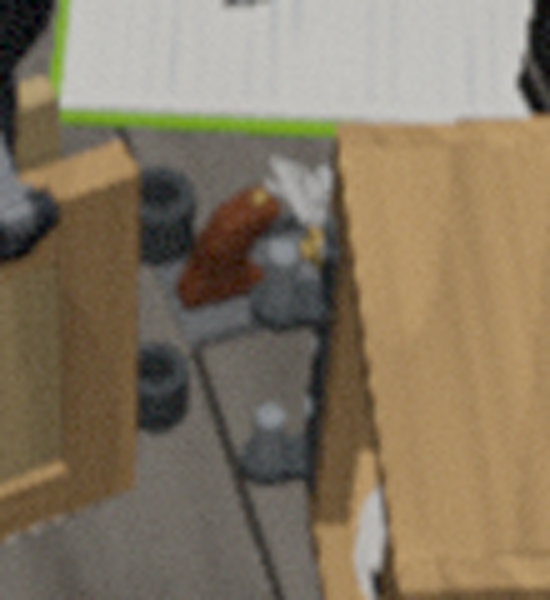

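In the side crop the pin tips are at about (306.8,199) and (303.4,232), and the knuckle tops at (282.8,187.4) and (282.2,222.2). I'll cross-check these against the top view.

```bash
python3 - <<'E'
from h import *
g=pickle.load(open('side2.pkl','rb'))
for n,u,v,z in(('pu',306.6,198.6,.173),('pl',303.4,231.8,.073),('ku',282.6,187.2,.216),('kl',282,222,.116)): print(n,onz(g,u,v,z))
E
```

```text
pu [ 0.59836142 -0.0181374   0.173     ]
pl [ 0.597058   -0.01876403  0.073     ]
ku [ 0.55224906 -0.01797976  0.216     ]
kl [ 0.5528442  -0.01708896  0.116     ]
```

```bash
python3 - <<'E'
from h import *
from plant import robot
def st(m):
    s=robot.sense();print(m,round(s['t'],2),s['tcp_pos'].round(4),s['wrist_force'].round(1),s['torque'].round(2),round(s['opening'],3))
st(0)
print(robot.move_straight([.518,-.046,.228],vel=.1,contact_N=8));st('in')
print(robot.move_straight([.518,-.046,.205],vel=.04,contact_N=6));st('dn')
for n in("side","top"):
    f=robot.grab_frame(n); pickle.dump(f,open(f'{n}3.pkl','wb'))
    a,b=(250,150) if n=='side' else (250,140)
    cv2.imwrite(f'pics/{n}3.png',cv2.resize(f['image'][b:b+110,a:a+110,::-1],None,fx=5,fy=5,interpolation=cv2.INTER_CUBIC))
E
```

```text
0 7.5 [ 0.4708 -0.045   0.229 ] [ 0.2  0.1 -3.3] [ 0.02 -0.02  0.02] 0.172
False
in 8.13 [ 0.5176 -0.0461  0.2278] [ 0.4  0.1 -2.8] [-0.01  0.03 -0.01] 0.176
False
dn 8.86 [ 0.5181 -0.046   0.205 ] [-0.5  0.4 -2.4] [-0.03 -0.03  0.04] 0.17
```

View pics/side3.png

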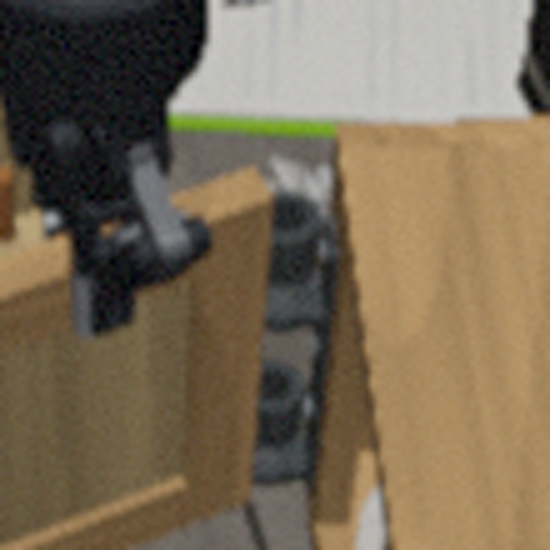

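View pics/top3.png

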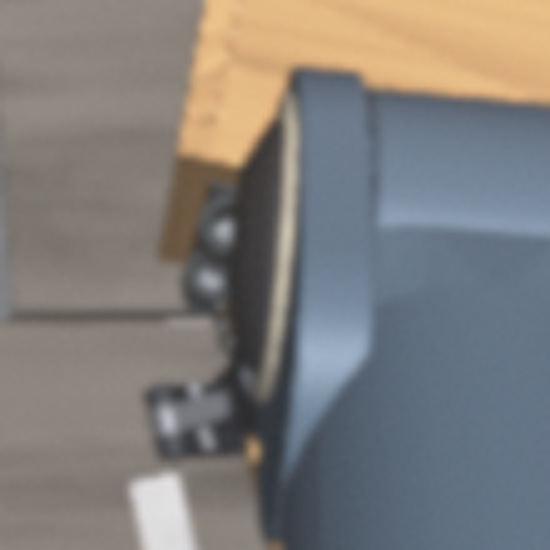

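There was no contact 9 mm past the tip height. The top view shows a bright pin nose inside both knuckle rings, at crop (222,230) and (210,283). I'll keep lowering.

```bash
python3 - <<'E'
from h import *
from plant import robot
def st(m):
    s=robot.sense();print(m,round(s['t'],2),s['tcp_pos'].round(4),s['wrist_force'].round(1),s['torque'].round(2),round(s['opening'],3))
print(robot.move_straight([.518,-.046,.188],vel=.03,contact_N=6));st('dn')
print(robot.move_straight([.518,-.046,.178],vel=.02,contact_N=6));st('dn2')
E
```

```text
False
dn 9.68 [ 0.5181 -0.046   0.188 ] [-0.2 -0.1 -2.6] [ 0.03 -0.01 -0.03] 0.172
True
dn2 10.03 [ 0.5183 -0.0461  0.1833] [-0.9 -0.2  2.2] [ 0.07 -0.29 -0.01] 0.172
```

The contact at TCP z 0.1833 matches fully seated (0.1836 expected). Releasing now, then I'll look.

```bash
python3 - <<'E'
from h import *
from plant import robot
def st(m):
    s=robot.sense();print(m,round(s['t'],2),s['tcp_pos'].round(4),s['wrist_force'].round(1),s['torque'].round(2),round(s['opening'],3))
robot.grip(.5);st('open')
robot.move_straight([.518,-.046,.30],vel=.15);st('up')
a=np.radians(-78);R=np.array([[np.cos(a),-np.sin(a)],[np.sin(a),np.cos(a)]])
p=np.array([.597,-.0195])+R@[-.06,-.115];print(p)
robot.goto([*p,.30],[np.pi,0,np.radians(12)]);robot.grip(0,40);st('pre')
for n in("side","top"):
    f=robot.grab_frame(n); pickle.dump(f,open(f'{n}4.pkl','wb'));cv2.imwrite(f'pics/{n}4.png',f['image'][:,:,::-1])
E
```

```text
open 10.41 [ 0.5168 -0.0459  0.182 ] [ 0.7  0.5 -0.6] [ 0.02 -0.02 -0.02] 0.499
up 11.34 [ 0.5173 -0.0459  0.299 ] [-0.2  0.2 -0.2] [-0.    0.03 -0.05] 0.501
[0.47203832 0.01527901]
pre 13.34 [0.472  0.0152 0.3   ] [ 0.5 -0.4 -1.1] [-0.03 -0.   -0.02] 0.004
```

View pics/side4.png

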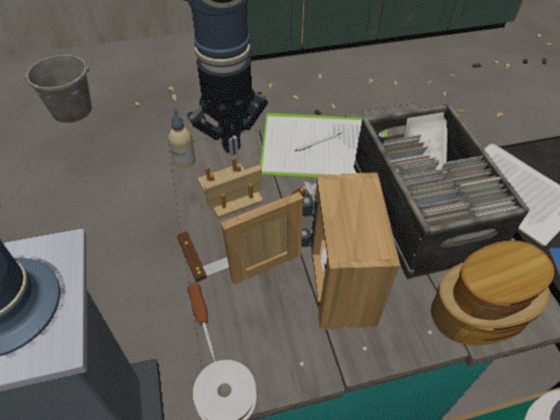

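View pics/top4.png

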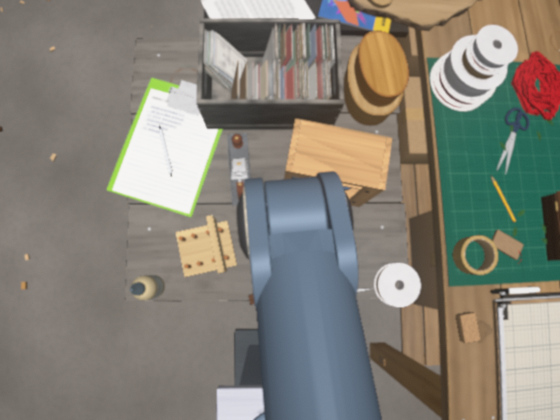

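The side view shows the door free and standing on the pins, at about (262,237). I'll check its height, then descend on its front side and swing it shut.

```bash
python3 - <<'E'
from h import *
from plant import robot
f=pickle.load(open('side4.pkl','rb'));X=cloud(f)
m=np.zeros(X.shape[:2],bool);m[190:235,222:303]=1
m&=(X[...,2]>.19)&(X[...,2]<.225)&(X[...,0]<.62)
P=X[m];r=cv2.minAreaRect(P[:,:2].astype(np.float32)*1000);print('door top',len(P),np.percentile(P[:,2],[50,90,97]),r)
def st(m):
    s=robot.sense();print(m,round(s['t'],2),s['tcp_pos'].round(4),s['wrist_force'].round(1),s['torque'].round(2),round(s['opening'],3))
pin=np.array([.597,-.0195])
def pt(deg,off,r=.115):
    a=np.radians(deg);R=np.array([[np.cos(a),-np.sin(a)],[np.sin(a),np.cos(a)]])
    return [*(pin+R@[-off,-r]),.172],[np.pi,0,a+np.pi/2]
p,o=pt(-78,.06);print(robot.move_straight(p,vel=.15,contact_N=8));st('down')
p,o=pt(-78,.018);print(robot.move_straight(p,vel=.05,attitude=o));st('touch')
for d in range(-70,-20,8):
    p,o=pt(d,.016)
    if robot.move_straight(p,vel=.08,attitude=o,contact_N=8): st(('contact',d));break
st('end')
for n in("side","top"):
    f=robot.grab_frame(n); pickle.dump(f,open(f'{n}5.pkl','wb'));cv2.imwrite(f'pics/{n}5.png',f['image'][:,:,::-1])
E
```

```text
door top 997 [0.20210132 0.20507489 0.20601168] ((508.4459228515625, -48.16697311401367), (149.83387756347656, 19.515024185180664), 11.944604873657227)
False
down 14.44 [0.4727 0.0153 0.1727] [0.  1.  0.3] [ 0.04  0.   -0.  ] 0.002
False
touch 15.43 [ 0.4807 -0.0255  0.1719] [ 0.4  0.5 -0.3] [ 0.   -0.02  0.  ] -0.002
end 17.91 [ 0.5385 -0.1196  0.1718] [ 0.4 -0.2 -0.5] [-0.02  0.07  0.04] -0.0
```

View pics/side5.png

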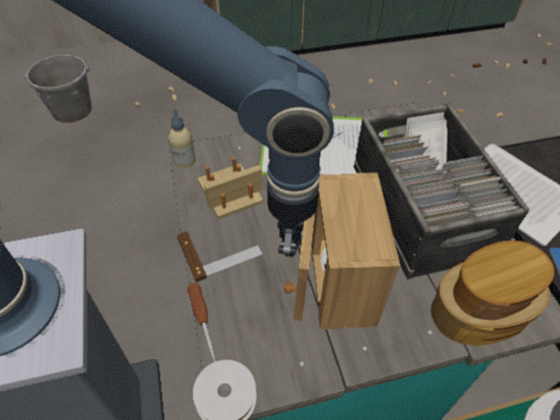

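The side view shows the door nearly shut, with its edge at (303,280) and its knob at (290,288). Next is closing it onto the bumpers, stopping on contact.

```bash
python3 - <<'E'
from h import *
from plant import robot
def st(m):
    s=robot.sense();print(m,round(s['t'],2),s['tcp_pos'].round(4),s['wrist_force'].round(1),s['torque'].round(2),round(s['opening'],3))
pin=np.array([.597,-.0195])
def pt(deg,off,r=.115):
    a=np.radians(deg);R=np.array([[np.cos(a),-np.sin(a)],[np.sin(a),np.cos(a)]])
    return [*(pin+R@[-off,-r]),.172],[np.pi,0,a+np.pi/2]
for d,off in((-18,.016),(-14,.014),(-11.4,.011),(-11.4,.007),(-11.4,.003),(-11.4,-.001),(-11.4,-.006)):
    p,o=pt(d,off)
    c=robot.move_straight(p,vel=.025,attitude=o,contact_N=8)
    st((d,off,c))
    if c:break
robot.sleep(.5);st('hold')
f=robot.grab_frame('side');pickle.dump(f,open('side6.pkl','wb'));cv2.imwrite('pics/side6.png',cv2.resize(f['image'][150:340,230:420,::-1],None,fx=3,fy=3))
E
```

```text
(-18, 0.016, False) 18.48 [ 0.5461 -0.1238  0.172 ] [-0.5  0.4  1.2] [0.04 0.04 0.01] 0.004
(-14, 0.014, False) 19.03 [ 0.5555 -0.1278  0.1718] [ 0.7 -0.  -0. ] [ 0.01 -0.01  0.05] 0.003
(-11.4, 0.011, False) 19.52 [ 0.5623 -0.1298  0.1715] [-5.4  2.2  1.4] [0.18 0.9  0.01] -0.001
(-11.4, 0.007, True) 19.73 [ 0.5618 -0.1297  0.1705] [-0.7  0.2  0.3] [ 0.08  0.14 -0.03] 0.002
hold 20.23 [ 0.5609 -0.1295  0.1702] [-0. -1. -0.] [-0.06  0.02  0.  ] 0.001
```

View pics/side6.png

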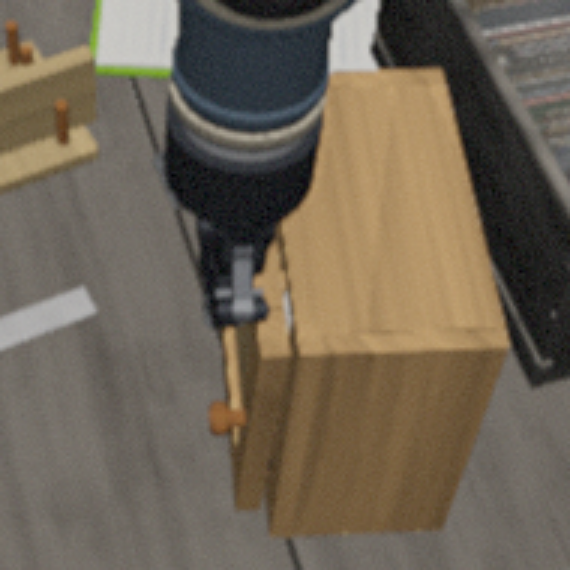

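The tool met resistance but the door may have rebounded. Crop (265,450) still shows a gap of several mm where 3 mm is nominal. I'll press again slowly.

```bash
python3 - <<'E'
from h import *
from plant import robot
def st(m):
    s=robot.sense();print(m,round(s['t'],2),s['tcp_pos'].round(4),s['wrist_force'].round(1),s['torque'].round(2))
pin=np.array([.597,-.0195])
def pt(deg,off,r=.115):
    a=np.radians(deg);R=np.array([[np.cos(a),-np.sin(a)],[np.sin(a),np.cos(a)]])
    return [*(pin+R@[-off,-r]),.172],[np.pi,0,a+np.pi/2]
for off in(.011,.009,.007,.005,.003,.001,-.001,-.003):
    p,o=pt(-11.4,off)
    c=robot.move_straight(p,vel=.01,attitude=o,contact_N=15);st((off,c))
    F=robot.sense()['wrist_force']
    if c or np.hypot(F[0],F[1])>12:break
robot.sleep(.3);st('hold')
f=robot.grab_frame('side');pickle.dump(f,open('side7.pkl','wb'));cv2.imwrite('pics/side7.png',cv2.resize(f['image'][150:340,230:420,::-1],None,fx=3,fy=3,interpolation=cv2.INTER_CUBIC))
E
```

```text
(0.011, False) 20.75 [ 0.5622 -0.1298  0.1714] [-3.9  1.3 -0.8] [0.19 0.87 0.03]
(0.009, False) 21.1 [ 0.5625 -0.1299  0.1712] [-10.7   2.    1.4] [0.4  1.77 0.02]
(0.007, False) 21.45 [ 0.5626 -0.1299  0.171 ] [-14.9   2.9   5.3] [0.57 2.69 0.04]
hold 21.75 [ 0.5625 -0.1299  0.171 ] [-14.4   3.5   5.4] [0.58 2.61 0.06]
```

View pics/side7.png

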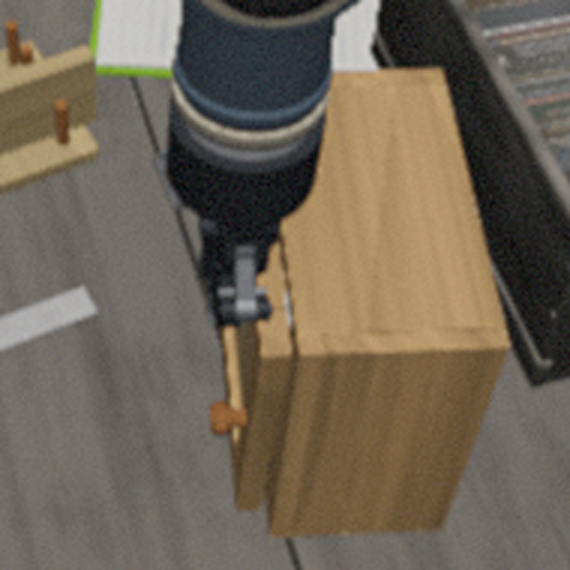

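It is a stiff stop at 15 N. The TCP sits 12 mm ahead of the pin line, and the finger half-width is 11 mm, so the door's front is on the pin line, i.e. shut on the bumpers. I'll back off slowly and verify.

```bash
python3 - <<'E'
from h import *
from plant import robot
def st(m):
    s=robot.sense();print(m,round(s['t'],2),s['tcp_pos'].round(4),s['wrist_force'].round(1),s['torque'].round(2))
pin=np.array([.597,-.0195])
def pt(deg,off,r=.115):
    a=np.radians(deg);R=np.array([[np.cos(a),-np.sin(a)],[np.sin(a),np.cos(a)]])
    return [*(pin+R@[-off,-r]),.172],[np.pi,0,a+np.pi/2]
p,o=pt(-11.4,.014);robot.move_straight(p,vel=.008,attitude=o);st('off')
p,o=pt(-11.4,.06);robot.move_straight(p,vel=.05,attitude=o)
p[2]=.3;robot.move_straight(p,vel=.15);
robot.goto([.35,.40,.35],[np.pi,0,1.0]);st('away')
for n in("side","top"):
    f=robot.grab_frame(n); pickle.dump(f,open(f'{n}8.pkl','wb'))
    a,b=(240,160) if n=='side' else (270,110)
    cv2.imwrite(f'pics/{n}8.png',cv2.resize(f['image'][b:b+180,a:a+180,::-1],None,fx=3,fy=3,interpolation=cv2.INTER_CUBIC))
f=pickle.load(open('side8.pkl','rb'));X=cloud(f)
a=np.radians(-11.4);R=np.array([[np.cos(a),-np.sin(a)],[np.sin(a),np.cos(a)]])
Q=(X[...,:2]-[.6552,-.1073])@R
m=(abs(X[...,2]-.2035)<.005)&(Q[...,0]<-.05)&(Q[...,0]>-.12)&(abs(Q[...,1])<.11)
q=Q[m]*1000;print(m.sum());
for lo in range(-100,90,20):
    w=q[(q[:,1]>lo)&(q[:,1]<lo+20)];
    if len(w):print(lo,len(w),np.percentile(w[:,0],[5,50,95]).round(1))
E
```

```text
off 22.82 [ 0.561  -0.1296  0.1723] [ 0.2 -0.5  0.3] [ 0.05 -0.03 -0.01]
away 26.87 [0.351  0.3991 0.3497] [-0.4 -0.7 -0.2] [ 0.02 -0.03  0.01]
827
-100 102 [-76.8 -67.7 -51.5]
-80 122 [-76.7 -68.6 -55.4]
-60 117 [-76.2 -68.  -55.4]
-40 99 [-75.5 -68.5 -59.7]
-20 104 [-75.2 -67.  -55.5]
0 99 [-74.5 -66.8 -55.4]
20 93 [-74.2 -66.3 -55.5]
40 75 [-73.3 -65.7 -55.4]
60 7 [-55.4 -55.2 -55. ]
80 8 [-55.6 -55.4 -55. ]
```

View pics/side8.png

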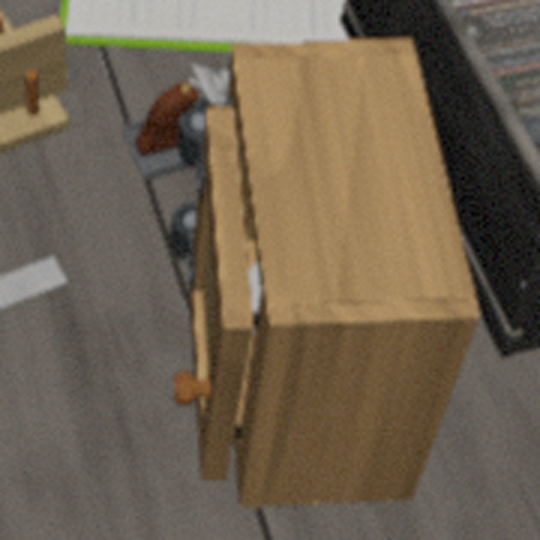

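View pics/top8.png

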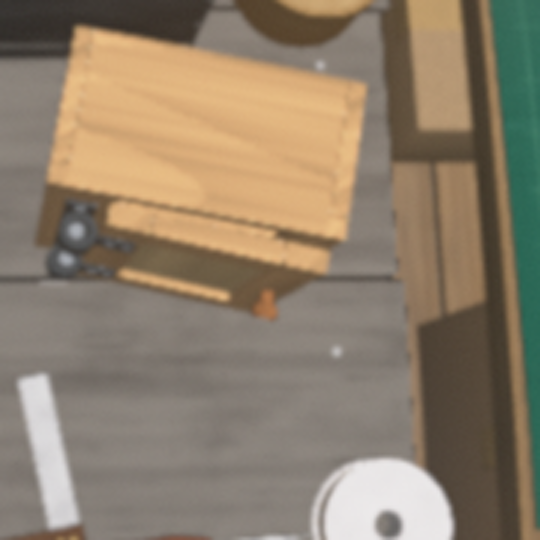

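The view shows the free end rebounded: the front is at x −76.8 at the free end against −73.3 at the hinge, and the gap widens to the right at top crop (330,250). I'll push again gently, then unload in tiny steps so the rubber doesn't throw it back.

```bash
cat >> h.py <<'E'
pin=np.array([.597,-.0195])
def pt(deg,off,r=.115):
    a=np.radians(deg);R=np.array([[np.cos(a),-np.sin(a)],[np.sin(a),np.cos(a)]])
    return [*(pin+R@[-off,-r]),.172],[np.pi,0,a+np.pi/2]
def front(f):
    X=cloud(f);a=np.radians(-11.4);R=np.array([[np.cos(a),-np.sin(a)],[np.sin(a),np.cos(a)]])
    Q=((X[...,:2]-[.6552,-.1073])@R)*1000
    m=(abs(X[...,2]-.2035)<.005)&(Q[...,0]<-57)&(Q[...,0]>-85)&(abs(Q[...,1])<.11*1000)
    q=Q[m];print('front',[(lo,np.percentile(q[(q[:,1]>lo)&(q[:,1]<lo+20)][:,0],[5,50]).round(1).tolist()) for lo in (-80,-60,-40,0,20,40) if ((q[:,1]>lo)&(q[:,1]<lo+20)).sum()>20])
E
python3 - <<'E'
from h import *
from plant import robot
def st(m):
    s=robot.sense();F=s['wrist_force'];print(m,round(s['t'],2),s['tcp_pos'].round(4),F.round(1),s['torque'].round(2));return -s['torque'][1]
p,o=pt(-11.4,.06);robot.goto([*p[:2],.25],o)
robot.move_straight(p,vel=.15)
p,o=pt(-11.4,.02);robot.move_straight(p,vel=.08,attitude=o)
off=.016
p,o=pt(-11.4,off);robot.move_straight(p,vel=.02,attitude=o);st(off)
while off>.007:
    off-=.0007;p,o=pt(-11.4,off);robot.move_straight(p,vel=.01,attitude=o)
    s=robot.sense()
    if s['torque'][1]>.6: break
st(('press',off))
robot.sleep(.2);st('hold')
f=robot.grab_frame('side');pickle.dump(f,open('side9.pkl','wb'));front(f)
E
```

```text
0.016 30.63 [ 0.5585 -0.129   0.1721] [-1.   0.9 -0.5] [-0.03 -0.02  0.03]
('press', 0.010400000000000006) 32.63 [ 0.5631 -0.13    0.1718] [-4.5  1.1  3.8] [ 0.14  0.89 -0.05]
hold 32.83 [ 0.5631 -0.1301  0.1719] [-4.9  1.   4.1] [ 0.18  0.91 -0.04]
front [(-80, [-72.5, -63.7]), (-60, [-69.8, -62.7]), (-40, [-64.3, -60.4])]
```

```bash
python3 - <<'E'
from h import *
from plant import robot
off=.0104
for i in range(11):
    off+=.0004;p,o=pt(-11.4,off);robot.move_straight(p,vel=.003,attitude=o);robot.sleep(.08)
    s=robot.sense();print(round(s['t'],2),round(off,4),s['tcp_pos'][:2].round(4),round(s['torque'][1],2))
    if s['torque'][1]<.06: break
robot.sleep(.2)
f=robot.grab_frame('side');pickle.dump(f,open('side10.pkl','wb'));front(f)
cv2.imwrite('pics/side10.png',cv2.resize(f['image'][160:340,240:420,::-1],None,fx=3,fy=3,interpolation=cv2.INTER_CUBIC))
print(robot.sense()['torque'])
E
```

```text
33.25 0.0108 [ 0.5631 -0.13  ] 0.89
33.62 0.0112 [ 0.5631 -0.13  ] 0.8
33.98 0.0116 [ 0.5631 -0.13  ] 0.42
34.35 0.012 [ 0.5631 -0.1299] 0.07
34.72 0.0124 [ 0.5624 -0.1298] -0.02
front [(-80, [-74.2, -65.2]), (-60, [-71.0, -64.2]), (-40, [-64.9, -61.3])]
[ 0.03005921  0.02984023 -0.01368873]
```

View pics/side10.png

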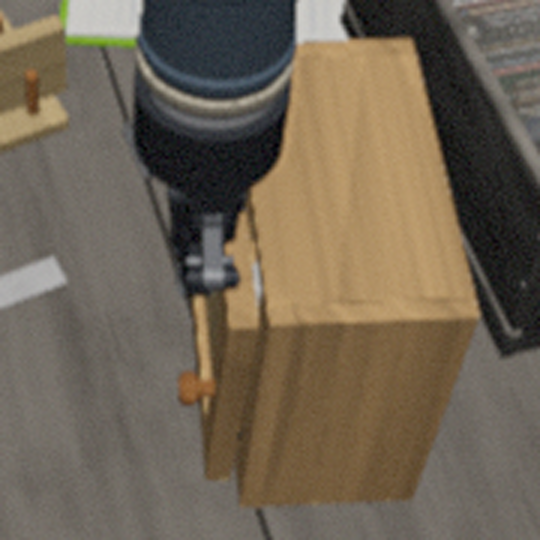

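The gap is now thin, at crop (258,320), with the tool unloaded. Retreating slowly and checking again.

```bash
python3 - <<'E'
from h import *
from plant import robot
for off,v in((.0135,.004),(.016,.006),(.03,.03)):
    p,o=pt(-11.4,off);robot.move_straight(p,vel=v,attitude=o)
    f=robot.grab_frame('side');front(f)
p,o=pt(-11.4,.06);robot.move_straight(p,vel=.1)
p[2]=.27;robot.move_straight(p,vel=.2)
robot.goto([.40,.33,.33],[np.pi,0,1.0])
print(robot.sense()['t'])
for n in("side","top"):
    f=robot.grab_frame(n); pickle.dump(f,open(f'{n}11.pkl','wb'))
    a,b=(240,160) if n=='side' else (270,110)
    cv2.imwrite(f'pics/{n}11.png',cv2.resize(f['image'][b:b+180,a:a+180,::-1],None,fx=3,fy=3,interpolation=cv2.INTER_CUBIC))
    front(f)
E
```

```text
front [(-80, [-75.7, -66.8]), (-60, [-72.2, -65.1]), (-40, [-66.4, -62.4])]
front [(-80, [-77.4, -68.6]), (-60, [-74.8, -67.2]), (-40, [-69.3, -64.8])]
front [(-80, [-77.6, -70.5]), (-60, [-77.1, -69.6]), (-40, [-76.3, -69.1])]
39.5333
front [(-80, [-77.4, -70.0]), (-60, [-77.0, -69.7]), (-40, [-76.4, -69.3]), (0, [-74.9, -67.8]), (20, [-74.7, -67.4]), (40, [-73.4, -66.5])]
front [(-80, [-77.0, -69.7]), (-60, [-76.6, -69.7]), (-40, [-76.4, -69.2]), (0, [-74.8, -67.8]), (20, [-74.4, -67.7]), (40, [-74.0, -67.3])]
```

View pics/side11.png

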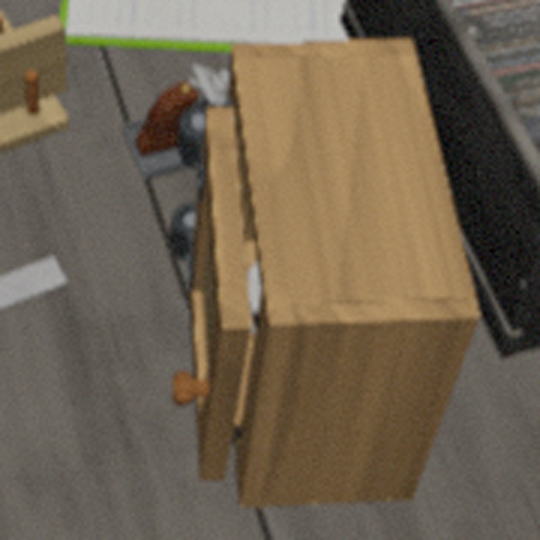

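View pics/top11.png

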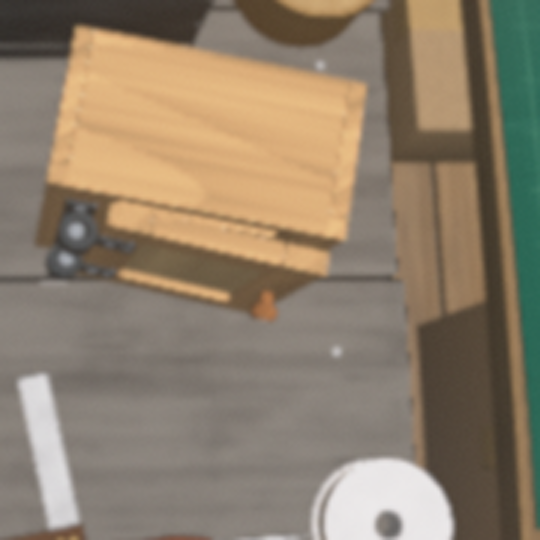

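The door followed the finger back out and rests at the same spot, about 1.9° open. Pushing inboard of the bumpers loads the hinge, and the bore then rolls back on the pin when released. I'll push once more directly over the bumper line (r = 150 mm), so the hinge carries no load, and unload gently.

```bash
cat > last.py <<'E'
from h import *
from plant import robot
r=.150
def go(off,v):
    p,o=pt(-11.4,off,r);robot.move_straight(p,vel=v,attitude=o)
    s=robot.sense();return s
def pr(m,s): print(m,round(s['t'],2),s['tcp_pos'][:2].round(4),s['wrist_force'].round(1),round(s['torque'][1],2))
p,o=pt(-11.4,.045,r);robot.goto([*p[:2],.24],o)
robot.move_straight(p,vel=.15)
go(.021,.06);s=go(.014,.015);pr('near',s)
off=.014
while off>.007 and s['t']<46:
    off-=.0007;s=go(off,.01)
    if s['torque'][1]>.4: break
pr(('press',off),s)
robot.sleep(.15);f=robot.grab_frame('side');front(f)
for i in range(8):
    off+=.0005;s=go(off,.005);pr(off,s)
    if s['torque'][1]<.08:break
robot.sleep(.1);f=robot.grab_frame('side');front(f)
s=go(off+.003,.01);f=robot.grab_frame('side');front(f)
s=go(.035,.04);f=robot.grab_frame('side');front(f);pr('end',s)
cv2.imwrite('pics/side12.png',cv2.resize(f['image'][160:340,240:420,::-1],None,fx=3,fy=3,interpolation=cv2.INTER_CUBIC))
E
python3 last.py
```

```text
near 43.25 [ 0.5536 -0.1638] [-0.4 -0.1  0.3] 0.0
('press', 0.010500000000000004) 44.5 [ 0.5561 -0.1643] [-4.9  1.1  2.5] 0.86
front [(-80, [-68.2, -61.6])]
0.011000000000000005 44.95 [ 0.5562 -0.1644] [-4.5  1.1  1.7] 0.85
0.011500000000000005 45.2 [ 0.5561 -0.1643] [-3.2  0.3 -0.4] 0.61
0.012000000000000005 45.45 [ 0.5561 -0.1642] [-1.5 -0.5 -0.8] 0.33
0.012500000000000006 45.7 [ 0.5558 -0.1642] [0.6 0.2 0.2] 0.01
front [(-80, [-69.8, -62.0])]
front [(-80, [-72.4, -64.4])]
front [(-80, [-74.1, -66.8]), (-60, [-74.0, -66.5]), (-40, [-72.0, -63.1])]
end 46.98 [ 0.5331 -0.1596] [ 1.4 -0.3 -0.1] -0.0
```

View pics/side12.png

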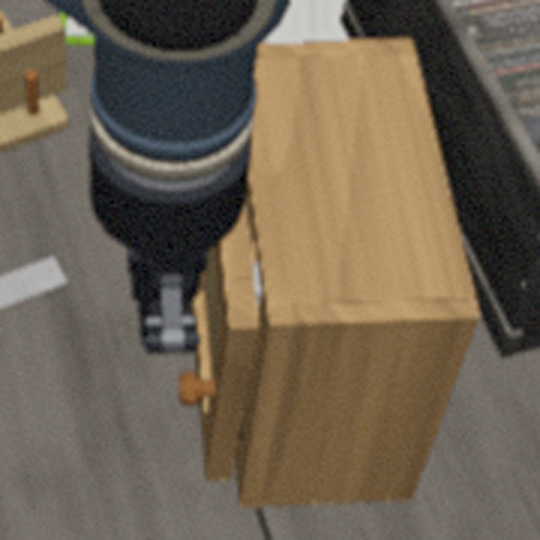

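Now the door stayed: the front reads −74.1 at the free end (nominal −74) and the gap is thin and even. I'll back off further, check once more and hand in.

```bash
python3 - <<'E'
from h import *
from plant import robot
p,o=pt(-11.4,.07,.15);robot.move_straight(p,vel=.08)
f=robot.grab_frame('side');front(f)
cv2.imwrite('pics/side13.png',cv2.resize(f['image'][160:340,240:420,::-1],None,fx=3,fy=3,interpolation=cv2.INTER_CUBIC))
s=robot.sense();print(s['t'],s['wrist_force'])
E
```

```text
front [(-80, [-73.9, -66.7]), (-60, [-73.8, -66.5]), (-40, [-73.8, -66.9]), (0, [-73.7, -66.7]), (20, [-73.5, -65.8]), (40, [-73.2, -66.0])]
47.6667 [-1.13409122  0.05348746 -0.00617761]
```

View pics/side13.png

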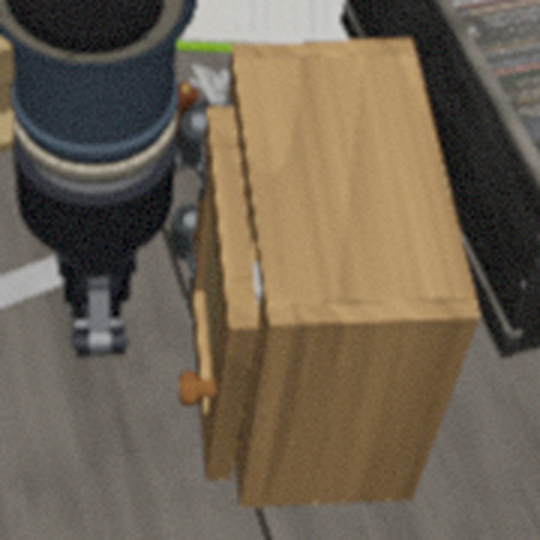

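The door's front now lies parallel to the cabinet along its whole width (−73.2 to −73.9 mm, nominal −74). The robot is clear, so I'm handing in.

```bash
python3 -c "
from plant import robot
robot.close_job();print(robot.sense()['t'])"
```

```text
the job is handed in; nothing more can be done
the job is handed in; nothing more can be done
```

The door is hung on both hinge pins and swung shut. I handed the job in at about 47.7 s, with the robot touching nothing.

- **Hanging:** I took the door from the rack's left slot by its top edge and carried it over standing open about 66°. The pin strip measured about 2 mm towards the cabinet's right. Both knuckles went over the pins at the first try, with no contact at the tips. They seated at TCP z 0.1833 against 0.1836 expected, and the door's top then read about 0.205, as it should.
- **Shutting:** The first two closings did not hold. The door came back to about 1.9° open after I let go. Pushing again directly over the bumpers, at about 5 N, and unloading in small steps kept it shut.
- **Last check:** The door's front read x −73.2 to −73.9 mm across its width (nominal −74), so it is about 0.3° off parallel, within the measurement error. I did not check it again after handing in.

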